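# Start the grinder and feed the wheel dresser four clicks

### The job

Dress the grinding wheel: press the green start button on the yellow switch box fully down and let it come back up, then take the dresser's red-knobbed feed lever from its rest and advance it exactly four clicks, at no moment as far as a fifth. The lever springs back if let go, so finish while still holding its knob with the fingers at the fourth click; do not press the red stop button, and leave the loose things on the bench where they are.

Things in the scene. Friction and masses are not known exactly. Their poses are not given: they have to be found in the camera images.
- start (a joint): Green start button, 28 mm across, on top of the yellow switch box (80 x 150 x 45 mm, fixed to the bench; it may stand at either of two places, slightly turned). Value 0 m when up, 0.006 m fully down; it needs 5 N to go fully down and springs back up when released.
- start_top (a point): Centre of the top face of the green start button when up; the button is pressed straight down. It moves down with the button.
- stop (a joint): Red stop button on the same switch box, 68 mm from the green one, same size and travel (0 m up, 0.006 m down). Must not be pressed.
- stop_top (a point): Centre of the top face of the red stop button.
- feed (a joint): Dresser feed lever on an upright axis. 0 rad at rest on its stop; grows as advanced (clockwise from above), end stop 1.91. A click per 0.262 rad: notches at 0, 0.262, 0.524, 0.785, 1.047 (fourth click), 1.309; teeth half-way. A return spring always drives it to 0, the notches do not hold. Resistance at the knob: 3 to 11 N; it eases by 3 to 5 N from one notch to the next, then steps up as much.
- feed_knob (a point): Centre of the red upright knob on the lever's free end: cylinder 18 mm in diameter, 45 mm tall; the point is half-way up, 138 mm above the bench (top 159 mm; aluminium arm below it, top 113 mm). It moves on a level circle of 85 mm radius about the pivot. At rest the lever points towards the robot and to its left; advance it by moving the knob away from the robot.
- pivot (a point): On the lever's upright axis, 108 mm above the bench, centre of the dark round dresser housing (index plate 132 mm across, top at 100 mm, a white mark per notch, the first under the lever at rest). The grinding wheel (200 mm diameter, 45 mm wide, top at 230 mm) is centred 190 mm from the pivot, on the robot's right. Grinder and dresser are fixed; their place and yaw vary.
- stone_mid (a point): Bystander: terracotta-coloured sharpening stone on a dark wooden base, 90 x 225 x 44 mm, loose, lying beside the switch box. Point at its centre, 22 mm up.
- jar_mid (a point): Bystander: jar of honing paste with steel lid, 64 mm diameter, 70 mm tall, loose. Point at its centre.
- oil_mid (a point): Bystander: oil bottle with red cap, 56 mm diameter, 160 mm tall, loose. Point at its centre.
- wrench_mid (a point): Bystander: steel wrench, 180 mm long, lying flat. Point near its middle.
- brush_mid (a point): Bystander: brush, 200 mm long, lying flat. Point near its middle.
- knife_mid (a point): Bystander: kitchen knife with black handle, 290 mm long, 20 mm high, lying flat. Point where blade and handle meet.
There are look-alikes about, which are no part of the job. What is shaped like the part that bears start but purple is not meant.

How it is judged (in metres and radians):
On the way, in this order (a step that is already met when the one before it is completed fails the run):
1. the green start button is fully down (value of joint start above 0.005 m), for 0.05 s.
2. the green start button is back up, the feed lever still at rest (value of joint start below 0.001 m and value of joint feed below 0.15 rad), for 0.1 s.
3. the feed lever stands at its fourth click (value of joint feed between 0.929 and 1.165 rad), for 0.2 s.
At the end, for the whole second after the job is handed in: The fingers still hold the knob (contact of at least 0.8 N) with the lever at rest at the fourth click, within 0.45 of a click either way (0.929 to 1.165 rad); both buttons are up (all of step 3 and velocity of joint feed between -0.05 and 0.05 rad/s and contact force between the fingers and feed above 0.8 N and value of joint each of start, stop below 0.001 m); the arm keeps its last pose, push and grip.
It fails at once if the feed lever goes over the fifth tooth (past 1.20 rad) (value of joint feed above 1.2 rad).
It fails at once if the red stop button is pressed (value of joint stop above 0.002 m).
It fails at once if a loose thing on the bench is moved by more than 25 mm (distance of any of stone_mid, jar_mid, oil_mid, wrench_mid, brush_mid, knife_mid from where it was at the start of the episode above 0.025 m).
It also fails if it takes over 67 s, if anything falls off the work surface, if the arm or the gripper's body presses on something with over 40 N, if the wrist force passes 120 N, or if a joint passes its speed limit or range.

### The arm

A 6-joint arm with a two-finger parallel gripper is mounted at the origin on the work surface. World frame = base frame: x ahead of the robot, y to its left, z up, the work surface at z = 0. Lengths are in m, angles in degrees, forces in N, time in s.
With the tool pointing down it reaches from about 0.3 to 0.75 m from the base axis. Payload 8.5 kg.
Tool frame: the origin (TCP) lies midway between the tips of the shut fingers; the grasp point (between the pads) lies 19 mm behind it (tcp_to_grasp is the distance from the TCP to the grasp point, in m); z points along the fingers, y is the line along which they close (so a half turn about z gives the same grasp; the last joint's range is limited). The gripper opens to 88 mm and grips with 3 to 60 N. Pads are 18 mm wide; open, the fingers measure 123 mm over their backs; the gripper's body (75 mm by 187 mm) begins 45 mm behind the grasp point.
Start: joints at [-83.153, 21.807, 74.336, -0, 83.858, -12.336], TCP at [0.181, -0.519, 0.201] pointing down, gripper open.
Joint ranges: [-178.18, 178.18], [-50.72, 133.34], [12.68, 142.11], [-81.47, 261.47], [9.98, 163.14], [-165.26, 165.26]. Speed limits (degrees/s): [136.94, 136.94, 180, 180, 180, 180].

### API

Orientations are given as [roll, pitch, yaw] about the fixed x, y, z axes, in that order (R = Rz(yaw) Ry(pitch) Rx(roll)).
In Python, from workcell import get_state, get_image, camera_params, hand_in, tcp_to_grasp gives the robot as it stands.
- The arm moves only by the tool move_arm, never from a script. Its argument "steps" is a list that holds one entry, the list of rows, each a list of 7 numbers: the turn, a rotation vector about the world's x, y, z in degrees, then the shift along the world's x, y, z in units of 40 mm (1.0 is 40 mm), then the closure, from 0 (fully open) to 1 (shut). In form: [[[wx, wy, wz, tx, ty, tz, jaw], ...]]. A call has exactly 10 rows; each row is the pose to reach, as a shift and turn from the pose commanded when the call began; what a row does not reach only later rows make up. A row lasts 1/12 s, in which the tool goes at most 41.7 mm and 7.16 degrees, less where a joint would pass 70% of its speed; a pose out of reach is approached as far as the arm can. A call with a gripper value outside its range is refused whole. The fingers move at their own pace and stop on an object; "grip_force" is the grip in N (left out, the last holds). Time passes only in rows, so rows that repeat a pose let the fingers close, or fill a call up. It gives the time, the measured TCP pose, the force, the opening and the grip force at its end, in the units of the state.
- get_state(): the state, without advancing time (a new reading comes with each control period).
- get_image(name): name is "scene" or "top"; returns (picture, depth): 384x512x3 uint8, red, green, blue; 384x512 float32, m along the optical axis (not along the pixel's ray), 0 where there is no reading.
- camera_params(name): a dict with "mtx" (3x3 intrinsics, pixels), "extrinsics" (4x4, takes a point from world to camera coordinates). Camera axes: x right, y down, z forward; pixel columns grow to the right and rows downward; lengths in m; the calibration is good to about 2 mm. A picture is of the moment at which its call begins. camera_params takes no time and is no camera call.
- hand_in(): hands the job in; it is judged then, once.
The state is a dict: "time_s": time; "q": joint angles; "qvel": joint speeds; "joint_torque": joint torques, N m; "tcp_pos": TCP position; "ee_rot": TCP orientation; "wrist_force": force on the tool from outside, world axes, zero at the start; "ft_torque": the same for the moment, N m; "opening": finger opening in m; "grip_force": force on a finger pad.
Only numpy, scipy, OpenCV 4.12 (cv2) and the standard library are available. Lean on these libraries where they do the work, as an engineer would, in place of code of your own. Each camera call takes 0.05 s, during which the arm holds its last target. There are 200 camera calls.

## Working session

There is one attempt and no reset: what is moved stays moved. The work goes in short steps, Python scripts to look and compute and a tool call to move; the robot and the scene stay as the last step left them, time stands still between calls to the robot, and variables do not carry over. Pictures are saved under pics/ and viewed, at most 10 in all, crops included, and the job is handed in when it is done.

Besides the shell and the picture viewer there is one more tool, called after "Emit:" as name(argument=value, ...), one argument or row to a line, values as JSON. move_arm: Moves the arm, as the interface text tells. Its arguments: {"type":"object","properties":{"steps":{"type":"array","items":{"type":"array","items":{"type":"array","items":{"type":"number"}}}},"grip_force":{"type":"number"}},"required":["steps"]}

```bash
mkdir -p pics
cat > h.py <<'E'
import numpy as np, cv2
from workcell import *
def grab(n):
    im,d=get_image(n); p=camera_params(n); np.savez(f'{n}.npz',im=im,d=d,K=p['mtx'],E=p['extrinsics']); return im,d
def load(n):
    z=np.load(f'{n}.npz'); return z['im'],z['d'],z['K'],z['E']
def pts(d,K,E):
    v,u=np.indices(d.shape); c=np.stack([(u-K[0,2])/K[0,0]*d,(v-K[1,2])/K[1,1]*d,d],-1)
    return (c-E[:3,3])@E[:3,:3]
def plane(uv,z,K,E):
    r=E[:3,:3].T@np.linalg.inv(K)@np.array([*uv,1.]); o=-E[:3,:3].T@E[:3,3]; return o+r*(z-o[2])/r[2]
def proj(p,K,E):
    c=E[:3,:3]@np.array(p)+E[:3,3]; c=K@c; return c[:2]/c[2]
E
python3 - <<'E'
from h import *
for n in('scene','top'):
    im,d=grab(n); cv2.imwrite(f'pics/{n}0.png',cv2.resize(im[...,::-1],(768,576)))
s=get_state(); print({k:np.round(s[k],3) for k in s}, tcp_to_grasp)
E
```

```text
{'time_s': np.float64(0.1), 'q': array([-83.152,  21.837,  74.378,   0.   ,  83.856, -12.335]), 'qvel': array([-0.037, -0.112, -0.123,  0.031, -0.039, -0.082]), 'joint_torque': array([ 3.0000e-03, -4.3865e+01, -2.2491e+01,  7.1000e-02,  3.4000e-02,
       -0.0000e+00]), 'tcp_pos': array([ 0.181, -0.519,  0.2  ]), 'ee_rot': array([-1.79931e+02, -1.50000e-02,  1.91830e+01]), 'wrist_force': array([-0.512, -0.604,  0.603]), 'ft_torque': array([-0.02 ,  0.019, -0.007]), 'grip_force': np.float64(0.0), 'opening': np.float64(0.088)} 0.0187
```

View pics/scene0.png

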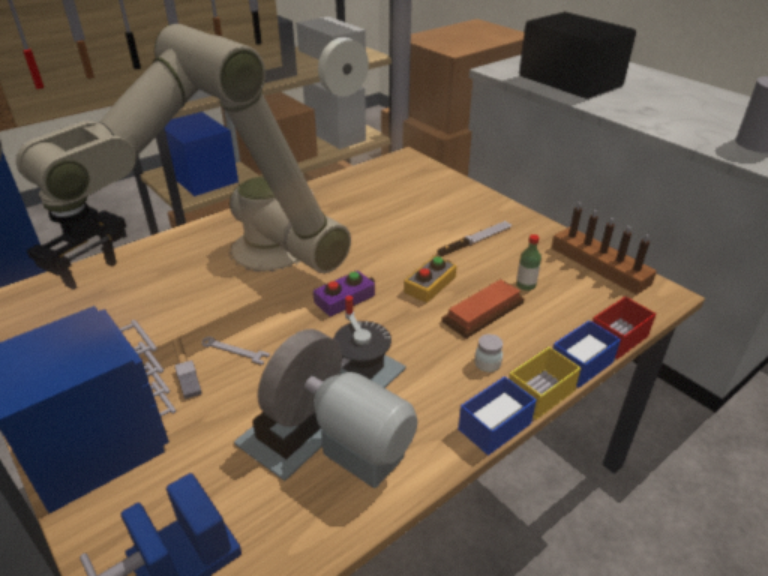

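View pics/top0.png

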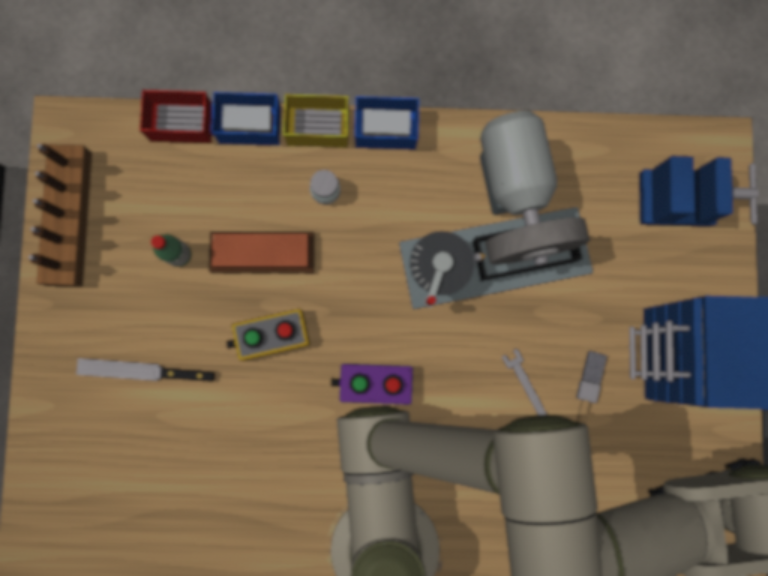

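The top view (768-wide picture) shows these candidates:
- **Start button:** green at (253,338) on the yellow box, or the look-alike green at (360,384) on the purple box. I choose the yellow one.
- **Red parts:** the stop is at (285,330), and another red button on the purple box is at (393,385). The lever knob is at (431,300), the housing centre at about (442,262), and the bottle cap at (158,242).

Run:
```python
from h import *
im,d,K,E=load('top'); P=pts(d,K,E); hsv=cv2.cvtColor(im,cv2.COLOR_RGB2HSV)
H,S,V=[hsv[...,i].astype(int) for i in range(3)]
def comps(n,m,lo=10):
    k,l,st,c=cv2.connectedComponentsWithStats(m.astype(np.uint8))
    for i in range(1,k):
        if st[i,4]>=lo:
            q=P[l==i]; q=q[np.isfinite(q).all(1)]; print(n,c[i].round(1),st[i,4],'med',np.median(q,0).round(4),'zmax',q[:,2].max().round(3))
comps('green',(H>45)&(H<80)&(S>120)&(V>50))
comps('red',((H<5)|(H>174))&(S>160)&(V>90))
comps('yellow',(H>20)&(H<32)&(S>150)&(V>90))
# housing top plate z 0.1, arm
u0,v0=442/1.5,262/1.5
for a in((442,262),(431,300),(436,283)): print(a,P[int(a[1]/1.5),int(a[0]/1.5)].round(3), plane((a[0]/1.5,a[1]/1.5),.12,K,E).round(3))
# plate by height
reg=np.zeros(d.shape,bool); reg[145:210,262:325]=1
m=reg&(P[...,2]>.092)&(P[...,2]<.107); q=P[m][:,:2].astype(np.float32)
print('plate',m.sum(),cv2.minEnclosingCircle(q), q.mean(0))
m=reg&(P[...,2]>.11)&(P[...,2]<.13); print('arm',m.sum(), np.median(P[m],0))
m=reg&(P[...,2]>.135); print('knob', P[m].round(3).tolist()[:60])
c=im[130:270,140:330]; cv2.imwrite('pics/crop1.png',cv2.resize(c[...,::-1],None,fx=4,fy=4,interpolation=cv2.INTER_CUBIC))
im,d,K,E=load('scene'); P=pts(d,K,E);hsv=cv2.cvtColor(im,cv2.COLOR_RGB2HSV);H,S,V=[hsv[...,i].astype(int) for i in range(3)]
comps('Sgreen',(H>45)&(H<80)&(S>120)&(V>50)); comps('Sred',((H<5)|(H>174))&(S>160)&(V>90))
```

```text
green [167.9 224.7] 73 med [0.4281 0.2843 0.0668] zmax 1.48
green [239.5 255.4] 77 med [0.3421 0.0637 0.0668] zmax 0.073
red [104.5  61. ] 14 med [0.9402 0.5069 0.0698] zmax 0.075
red [134.9  65.2] 17 med [0.9377 0.4103 0.0709] zmax 0.078
red [100.6  82.1] 37 med [0.8831 0.5296 0.0076] zmax 0.078
red [120.5  88. ] 12 med [0.8551 0.4523 0.0663] zmax 0.071
red [105.  161.1] 51 med [0.6055 0.4587 0.1589] zmax 0.167
red [287. 200.] 17 med [ 0.5058 -0.0709  0.1582] zmax 0.162
red [189.3 219.7] 66 med [0.4449 0.2199 0.0677] zmax 0.074
red [261.4 256.4] 71 med [ 0.3408 -0.0038  0.0671] zmax 0.076
yellow [200.  64.] 21 med [0.9401 0.2049 0.0696] zmax 0.074
yellow [227.   80.6] 123 med [0.9035 0.1138 0.0567] zmax 0.08
yellow [192.8  81.3] 114 med [0.895  0.2314 0.009 ] zmax 1.48
yellow [181.7 224. ] 232 med [0.4235 0.2405 0.0433] zmax 1.48
(442, 262) [ 0.589 -0.095  0.114] [ 0.586 -0.096  0.12 ]
(431, 300) [ 0.506 -0.071  0.154] [ 0.51  -0.076  0.12 ]
(436, 283) [ 0.547 -0.084  0.109] [ 0.544 -0.085  0.12 ]
plate 1235 ((0.5881704092025757, -0.09907372295856476), 0.0673782005906105) [ 0.590935
[... 998 characters left out ...]
[0.503, -0.074, 0.162], [0.503, -0.077, 0.158], [0.504, -0.081, 0.151], [0.38, 0.051, 1.48], [0.502, -0.067, 0.139], [0.501, -0.069, 0.15], [0.501, -0.072, 0.154], [0.5, -0.074, 0.158], [0.5, -0.077, 0.158], [0.38, 0.051, 1.48], [0.38, 0.051, 1.48], [0.38, 0.051, 1.48]]
Sgreen [291.7 173.2] 16 med [0.4308 0.2817 0.0707] zmax 0.076
Sred [355.7 159. ] 22 med [0.6095 0.4552 0.1612] zmax 0.167
Sred [282.6 181.1] 23 med [0.45   0.2127 0.0706] zmax 0.077
Sred [221.6 189.9] 27 med [ 0.3461 -0.0098  0.0701] zmax 0.075
Sred [232.3 202.2] 42 med [ 0.5131 -0.077   0.1486] zmax 0.163
Sred [406.9 208.7] 179 med [0.8561 0.484  0.0566] zmax 0.081
Sred [424.1 221.5] 240 med [0.9418 0.4707 0.051 ] zmax 1.036
```

View pics/crop1.png

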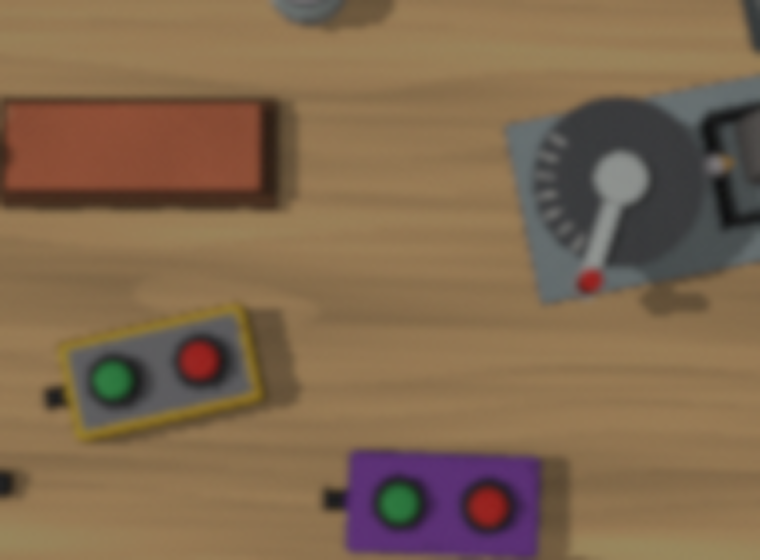

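The crop shows the yellow box's green button at (113,380), its red button at (200,360) and the knob at (590,280). All three match the description.

Checks against the given sizes:
- **Start button:** top at (0.429, 0.284, ~0.068). It lies 66 mm from the stop, where 68 mm is stated.
- **Knob:** (0.507, -0.072).
- **Pivot:** (0.588, -0.098). It lies 85 mm from the knob, as stated.

I'll raise the arm and turn it first.

Emit:
move_arm(
  steps=[
    [[0,0,7,0,0,0.4,1],[0,0,14,0,0,0.8,1],[0,0,21,0,0,1.2,1],[0,0,28,0,0,1.6,1],[0,0,35,0,0,2.0,1],[0,0,42,0,0,2.4,1],[0,0,49,0,0,2.8,1],[0,0,56,0,0,3.2,1],[0,0,63,0,0,3.5,1],[0,0,70,0,0,3.5,1]],
  ],
  grip_force=20,
)

```text
time_s: 0.93
tcp_pos: [0.1808, -0.5199, 0.3431]
ee_rot: [180.0, 0.2, 89.5]
wrist_force: [-0.5, 0.3, -0.4]
opening: 0.0237
grip_force: 0.0
```

Emit:
move_arm(
  steps=[
    [[0,0,0,0.2,0.7,0,1],[0,0,0,0.4,1.4,0,1],[0,0,0,0.6,2.1,0,1],[0,0,0,0.8,2.8,0,1],[0,0,0,1.0,3.5,0,1],[0,0,0,1.3,4.2,0,1],[0,0,0,1.6,4.9,0,1],[0,0,0,1.9,5.6,0,1],[0,0,0,2.2,6.3,0,1],[0,0,0,2.5,7.0,0,1]],
  ],
)

```text
time_s: 1.77
tcp_pos: [0.2809, -0.2379, 0.3407]
ee_rot: [-180.0, -0.0, 89.2]
wrist_force: [-0.1, -0.4, -0.4]
opening: 0.0005
grip_force: 0.0
```

Emit:
move_arm(
  steps=[
    [[0,0,0,0.3,0.7,0,1],[0,0,0,0.6,1.4,0,1],[0,0,0,0.9,2.1,0,1],[0,0,0,1.2,2.8,0,1],[0,0,0,1.5,3.5,0,1],[0,0,0,1.8,4.2,0,1],[0,0,0,2.0,4.9,0,1],[0,0,0,2.2,5.6,0,1],[0,0,0,2.4,6.3,0,1],[0,0,0,2.5,7.0,0,1]],
  ],
)

```text
time_s: 2.6
tcp_pos: [0.3809, 0.0421, 0.3407]
ee_rot: [-180.0, -0.0, 89.2]
wrist_force: [0.9, -0.5, -0.2]
opening: 0.0003
grip_force: 0.0
```

Emit:
move_arm(
  steps=[
    [[0,0,0,0.1,0.7,-0.4,1],[0,0,0,0.3,1.4,-0.8,1],[0,0,0,0.5,2.1,-1.2,1],[0,0,0,0.7,2.8,-1.6,1],[0,0,0,0.9,3.5,-2.0,1],[0,0,0,1.0,4.2,-2.4,1],[0,0,0,1.1,4.9,-2.8,1],[0,0,0,1.2,5.6,-3.2,1],[0,0,0,1.2,6.1,-3.5,1],[0,0,0,1.2,6.1,-3.5,1]],
  ],
)

```text
time_s: 3.43
tcp_pos: [0.4273, 0.2868, 0.198]
ee_rot: [-179.7, 0.1, 89.4]
wrist_force: [-0.8, 0.5, 0.6]
opening: 0.0006
grip_force: 0.0
```

Emit:
move_arm(
  steps=[
    [[0,0,0,0,-0.1,-0.4,1],[0,0,0,0,-0.1,-0.8,1],[0,0,0,0,-0.1,-1.2,1],[0,0,0,0,-0.1,-1.6,1],[0,0,0,0,-0.1,-2.0,1],[0,0,0,0,-0.1,-2.4,1],[0,0,0,0,-0.1,-2.7,1],[0,0,0,0,-0.1,-3.0,1],[0,0,0,0,-0.1,-3.0,1],[0,0,0,0,-0.1,-3.0,1]],
  ],
)

```text
time_s: 4.27
tcp_pos: [0.4288, 0.28, 0.0812]
ee_rot: [-180.0, 0.0, 89.2]
wrist_force: [0.6, -0.5, 0.1]
opening: 0.0008
grip_force: 0.0
```

Emit:
move_arm(
  steps=[
    [[0,0,0,0,0,-0.05,1],[0,0,0,0,0,-0.1,1],[0,0,0,0,0,-0.15,1],[0,0,0,0,0,-0.2,1],[0,0,0,0,0,-0.25,1],[0,0,0,0,0,-0.3,1],[0,0,0,0,0,-0.33,1],[0,0,0,0,0,-0.36,1],[0,0,0,0,0,-0.36,1],[0,0,0,0,0,-0.36,1]],
  ],
)

```text
time_s: 5.1
tcp_pos: [0.4287, 0.2806, 0.0665]
ee_rot: [-180.0, 0.0, 89.2]
wrist_force: [1.2, -0.7, -0.2]
opening: 0.0008
grip_force: 0.0
```

Emit:
move_arm(
  steps=[
    [[0,0,0,0,0.1,-0.05,1],[0,0,0,0,0.1,-0.08,1],[0,0,0,0,0.1,-0.1,1],[0,0,0,0,0.1,-0.12,1],[0,0,0,0,0.1,-0.14,1],[0,0,0,0,0.1,-0.16,1],[0,0,0,0,0.1,-0.17,1],[0,0,0,0,0.1,-0.18,1],[0,0,0,0,0.1,-0.18,1],[0,0,0,0,0.1,-0.18,1]],
  ],
)

```text
time_s: 5.93
tcp_pos: [0.4287, 0.2846, 0.0594]
ee_rot: [180.0, -0.0, 89.2]
wrist_force: [-0.8, 0.1, -0.1]
opening: 0.0003
grip_force: 0.0
```

Emit:
move_arm(
  steps=[
    [[0,0,0,0,0,-0.02,1],[0,0,0,0,0,-0.04,1],[0,0,0,0,0,-0.06,1],[0,0,0,0,0,-0.08,1],[0,0,0,0,0,-0.1,1],[0,0,0,0,0,-0.1,1],[0,0,0,0,0,-0.1,1],[0,0,0,0,0,-0.1,1],[0,0,0,0,0,-0.1,1],[0,0,0,0,0,-0.1,1]],
  ],
)

```text
time_s: 6.77
tcp_pos: [0.4287, 0.2846, 0.0554]
ee_rot: [180.0, -0.0, 89.2]
wrist_force: [0.1, -0.4, 0.0]
opening: 0.0004
grip_force: 0.0
```

Run:
```python
from h import *
s=get_state(); print(s['tcp_pos'],s['wrist_force'])
im,d=grab('scene'); c=im[100:230,230:360]; cv2.imwrite('pics/press.png',cv2.resize(c[...,::-1],None,fx=4.5,fy=4.5,interpolation=cv2.INTER_CUBIC))
```

```text
[0.42871937 0.28456325 0.0553862 ] [ 0.08701816 -0.3619339   0.00923659]
```

View pics/press.png

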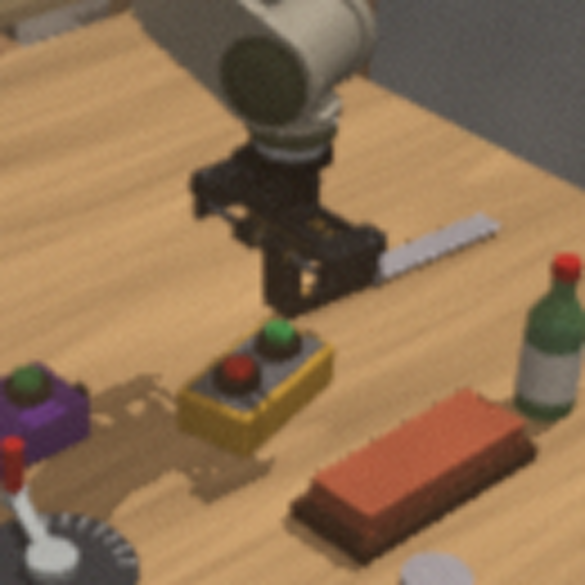

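The crop shows the shut fingers' tip at about (290,310), behind or above the green button at (280,330). So the tip isn't where the reported TCP says it is. I'll measure the fingers themselves.

Run:
```python
from h import *
im,d,K,E=load('scene'); P=pts(d,K,E)
t=get_state()['tcp_pos']; print('proj tcp scene',proj(t,K,E), 'crop',(proj(t,K,E)-[230,100])*4.5)
for z in (.0554,.0687): print(z,(proj([.429,.284,z],K,E)-[230,100])*4.5)
for (a,b) in ((285,305),(275,290),(290,295),(300,300),(330,285),(280,330),(240,365),(350,270),(210,190)):
    print((a,b),P[int(100+b/4.5),int(230+a/4.5)].round(3))
im,d=grab('top'); im,d,K,E=load('top'); P=pts(d,K,E); print('proj tcp top',proj(t,K,E))
c=im[150:290,110:300]; cv2.imwrite('pics/press_top.png',cv2.resize(c[...,::-1],None,fx=4,fy=4,interpolation=cv2.INTER_CUBIC))
print(camera_params('scene')['extrinsics'].round(3), K.round(1))
```

```text
proj tcp scene [291.42707396 175.65458579] crop [276.42183284 340.44563604]
0.0554 [276.18628966 340.77999711]
0.0687 [276.96200114 328.88614028]
(285, 305) [0.438 0.281 0.104]
(275, 290) [0.428 0.279 0.115]
(290, 295) [0.437 0.287 0.111]
(300, 300) [0.35  0.387 0.02 ]
(330, 285) [0.509 0.263 0.168]
(280, 330) [0.428 0.287 0.068]
(240, 365) [0.456 0.212 0.076]
(350, 270) [0.51  0.282 0.174]
(210, 190) [0.363 0.251 0.198]
proj tcp top [168.41560388 224.87537639]
[[ 0.637  0.771  0.011 -0.374]
 [ 0.478 -0.384 -0.79  -0.14 ]
 [-0.605  0.509 -0.613  1.863]
 [ 0.     0.     0.     1.   ]] [[459.8   0.  251.1]
 [  0.  459.8 195.6]
 [  0.    0.    1. ]]
```

View pics/press_top.png

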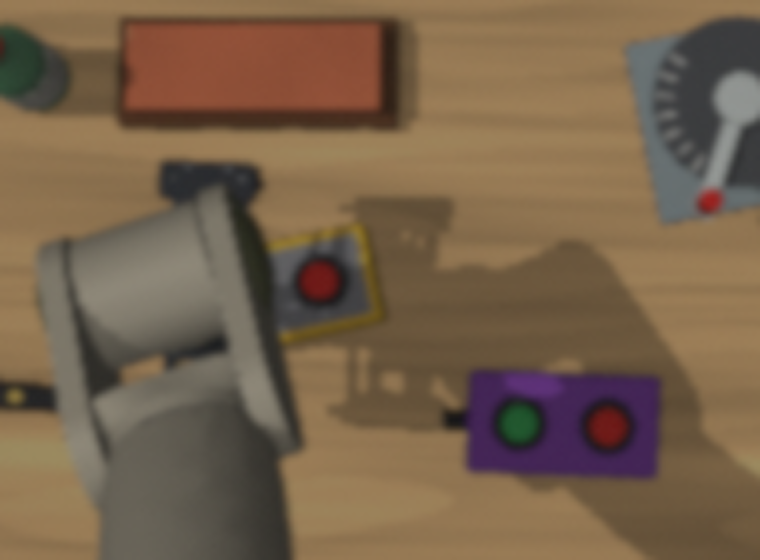

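The top view shows the gripper correctly centred over the box laterally, with the red button at (322,280) clear. The scene depth puts the actual tip about 20–30 mm above the reported z, which fits the lack of contact force. I'll lower gently until something touches.

Emit:
move_arm(
  steps=[
    [[0,0,0,0,0,-0.04,1],[0,0,0,0,0,-0.08,1],[0,0,0,0,0,-0.12,1],[0,0,0,0,0,-0.16,1],[0,0,0,0,0,-0.2,1],[0,0,0,0,0,-0.24,1],[0,0,0,0,0,-0.25,1],[0,0,0,0,0,-0.25,1],[0,0,0,0,0,-0.25,1],[0,0,0,0,0,-0.25,1]],
  ],
)

```text
time_s: 7.7
tcp_pos: [0.4288, 0.2846, 0.0454]
ee_rot: [180.0, -0.0, 89.2]
wrist_force: [0.4, -0.3, 1.2]
opening: 0.0003
grip_force: 0.0
```

Run:
```python
from h import *
s=get_state(); print(s['tcp_pos'],s['wrist_force'],s['q'])
im,d=grab('scene'); im,d,K,E=load('scene'); P=pts(d,K,E)
hsv=cv2.cvtColor(im,cv2.COLOR_RGB2HSV)
# dark finger column pixels near TCP, lowest heights
m=(hsv[...,2]<60)&(np.hypot(P[...,0]-.43,P[...,1]-.283)<.03)&(P[...,2]<.2)&(P[...,2]>.05)
for zz in np.arange(.06,.16,.01):
    q=P[m&(abs(P[...,2]-zz)<.005)]; print(round(zz,2),len(q),q.mean(0).round(3) if len(q) else '')
c=im[130:205,260:350]; cv2.imwrite('pics/press2.png',cv2.resize(c[...,::-1],None,fx=8,fy=8,interpolation=cv2.INTER_CUBIC))
```

```text
[0.42875952 0.28457457 0.04540743] [ 0.40383535 -0.28217761  1.15239785] [ 2.03740751e+01  2.82635277e+01  9.29500752e+01 -5.94954102e-05
  5.87789177e+01  2.11920617e+01]
0.06 22 [0.441 0.273 0.061]
0.07 1 [0.426 0.267 0.065]
0.08 0 
0.09 4 [0.438 0.282 0.092]
0.1 12 [0.436 0.279 0.1  ]
0.11 15 [0.434 0.281 0.109]
0.12 15 [0.433 0.276 0.12 ]
0.13 12 [0.438 0.278 0.13 ]
0.14 4 [0.442 0.278 0.137]
0.15 2 [0.455 0.278 0.151]
```

View pics/press2.png

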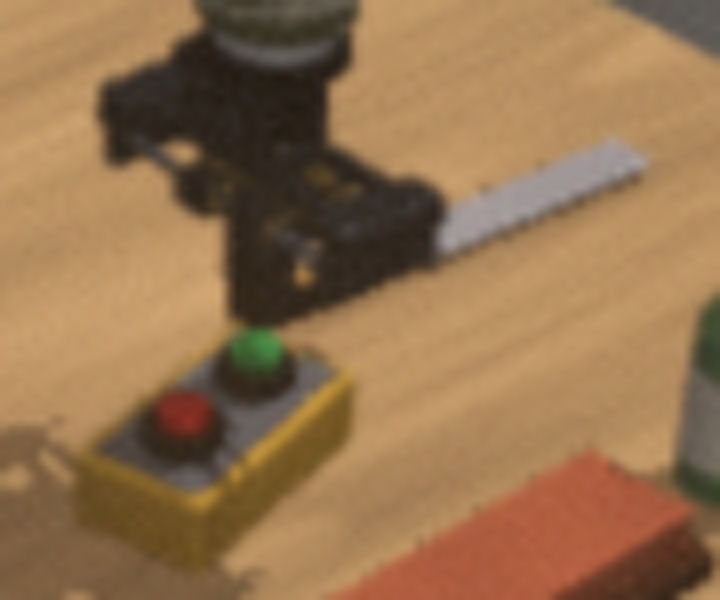

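The tip's lower edge, at about (260,325), is still roughly 12–15 mm above the green button at (258,348). I'll keep lowering.

Emit:
move_arm(
  steps=[
    [[0,0,0,0,0,-0.04,1],[0,0,0,0,0,-0.08,1],[0,0,0,0,0,-0.12,1],[0,0,0,0,0,-0.16,1],[0,0,0,0,0,-0.2,1],[0,0,0,0,0,-0.2,1],[0,0,0,0,0,-0.2,1],[0,0,0,0,0,-0.2,1],[0,0,0,0,0,-0.2,1],[0,0,0,0,0,-0.2,1]],
  ],
)

```text
time_s: 8.58
tcp_pos: [0.4288, 0.2846, 0.0374]
ee_rot: [180.0, -0.0, 89.2]
wrist_force: [1.0, -0.4, -0.0]
opening: 0.0003
grip_force: 0.0
```

Emit:
move_arm(
  steps=[
    [[0,0,0,0,0,-0.02,1],[0,0,0,0,0,-0.04,1],[0,0,0,0,0,-0.06,1],[0,0,0,0,0,-0.08,1],[0,0,0,0,0,-0.1,1],[0,0,0,0,0,-0.1,1],[0,0,0,0,0,-0.1,1],[0,0,0,0,0,-0.1,1],[0,0,0,0,0,-0.1,1],[0,0,0,0,0,-0.1,1]],
  ],
)

```text
time_s: 9.42
tcp_pos: [0.4287, 0.2846, 0.0334]
ee_rot: [180.0, -0.0, 89.2]
wrist_force: [0.1, -0.2, -0.2]
opening: 0.0004
grip_force: 0.0
```

Emit:
move_arm(
  steps=[
    [[0,0,0,0,0,-0.02,1],[0,0,0,0,0,-0.04,1],[0,0,0,0,0,-0.06,1],[0,0,0,0,0,-0.08,1],[0,0,0,0,0,-0.1,1],[0,0,0,0,0,-0.1,1],[0,0,0,0,0,-0.1,1],[0,0,0,0,0,-0.1,1],[0,0,0,0,0,-0.1,1],[0,0,0,0,0,-0.1,1]],
  ],
)

```text
time_s: 10.25
tcp_pos: [0.4287, 0.2845, 0.0294]
ee_rot: [180.0, -0.0, 89.2]
wrist_force: [-0.6, -0.5, 1.4]
opening: 0.0002
grip_force: 1.2
```

Emit:
move_arm(
  steps=[
    [[0,0,0,0,0,-0.02,1],[0,0,0,0,0,-0.04,1],[0,0,0,0,0,-0.06,1],[0,0,0,0,0,-0.08,1],[0,0,0,0,0,-0.1,1],[0,0,0,0,0,-0.1,1],[0,0,0,0,0,-0.1,1],[0,0,0,0,0,-0.1,1],[0,0,0,0,0,-0.1,1],[0,0,0,0,0,-0.1,1]],
  ],
)

```text
time_s: 11.08
tcp_pos: [0.4287, 0.2846, 0.0254]
ee_rot: [180.0, -0.0, 89.2]
wrist_force: [-0.8, -0.8, 4.2]
opening: 0.0006
grip_force: 2.3
```

Emit:
move_arm(
  steps=[
    [[0,0,0,0,0,-0.01,1],[0,0,0,0,0,-0.02,1],[0,0,0,0,0,-0.03,1],[0,0,0,0,0,-0.04,1],[0,0,0,0,0,-0.05,1],[0,0,0,0,0,-0.05,1],[0,0,0,0,0,-0.05,1],[0,0,0,0,0,-0.05,1],[0,0,0,0,0,-0.05,1],[0,0,0,0,0,-0.05,1]],
  ],
)

```text
time_s: 11.92
tcp_pos: [0.4288, 0.2846, 0.0248]
ee_rot: [179.9, -0.0, 89.2]
wrist_force: [-6.4, -3.6, 21.2]
opening: 0.0006
grip_force: 10.7
```

The button bottomed at 21 N with reported z 0.0248. Its measured top when pressed is about 0.062, so the true tip is about 37 mm above the reported z. I'll release it, rise and go over the knob.

Emit:
move_arm(
  steps=[
    [[0,0,0,0,0,0.2,1],[0,0,0,0,0,0.7,1],[0,0,0,0,0,1.3,1],[0,0,0,0,0,1.9,1],[0,0,0,0,0,2.6,1],[0,0,0,0,0,3.3,0.9],[0,0,0,0,0,4.0,0.7],[0,0,0,0,0,4.6,0.4],[0,0,0,0,0,5.0,0.4],[0,0,0,0,0,5.0,0.4]],
  ],
)

```text
time_s: 12.75
tcp_pos: [0.4299, 0.285, 0.2261]
ee_rot: [179.7, -0.1, 89.2]
wrist_force: [-0.5, 0.7, -0.9]
opening: 0.0318
grip_force: 0.0
```

Emit:
move_arm(
  steps=[
    [[0,0,5,0.1,-0.5,0,0.4],[0,0,10,0.2,-1.0,0,0.4],[0,0,15,0.3,-1.5,0,0.4],[0,0,20,0.4,-2.0,0,0.4],[0,0,25,0.5,-2.5,0,0.4],[0,0,30,0.6,-3.0,0,0.4],[0,0,35,0.7,-3.5,0,0.4],[0,0,40,0.8,-4.0,0,0.4],[0,0,45,0.9,-4.4,0,0.4],[0,0,50,1.0,-4.8,0,0.4]],
  ],
)

```text
time_s: 13.58
tcp_pos: [0.4684, 0.0916, 0.2217]
ee_rot: [-179.9, -0.1, 139.4]
wrist_force: [-0.6, 0.1, 0.3]
opening: 0.053
grip_force: 0.0
```

Emit:
move_arm(
  steps=[
    [[0,0,4,0.1,-0.5,0,0.4],[0,0,8,0.2,-1.0,0,0.4],[0,0,12,0.3,-1.5,0,0.4],[0,0,16,0.4,-2.0,0,0.4],[0,0,20,0.5,-2.5,0,0.4],[0,0,24,0.6,-3.0,0,0.4],[0,0,24,0.7,-3.5,0,0.4],[0,0,24,0.8,-3.9,0,0.4],[0,0,24,0.9,-4.1,0,0.4],[0,0,24,0.9,-4.1,0,0.4]],
  ],
)

```text
time_s: 14.42
tcp_pos: [0.5049, -0.0726, 0.2219]
ee_rot: [180.0, -0.1, 163.1]
wrist_force: [-0.6, 0.9, 0.3]
opening: 0.0529
grip_force: 0.0
```

Run:
```python
from h import *
s=get_state(); print(s['tcp_pos'],s['ee_rot'],s['wrist_force'],s['opening'],s['q'].round(1) if hasattr(s['q'],'round') else s['q'])
im,d=grab('scene'); im,d,K,E=load('scene'); P=pts(d,K,E)
print('tcp px',proj(s['tcp_pos'],K,E),'knob px',proj([.507,-.072,.138],K,E),'tip px if +37mm',proj(np.array(s['tcp_pos'])+[0,0,.037],K,E))
c=im[80:230,150:350]; cv2.imwrite('pics/knob1.png',cv2.resize(c[...,::-1],None,fx=4,fy=4,interpolation=cv2.INTER_CUBIC))
```

```text
[ 0.50493467 -0.07255905  0.22189404] [ 1.79994767e+02 -1.09109019e-01  1.63076806e+02] [-0.55615985  0.88944576  0.30818638] 0.05286995016846572 [-21.5  17.   78.2  -0.   85.  -94.6]
tcp px [231.22994744 183.11308814] knob px [232.57340428 202.87815882] tip px if +37mm [230.82919157 174.02702797]
```

View pics/knob1.png

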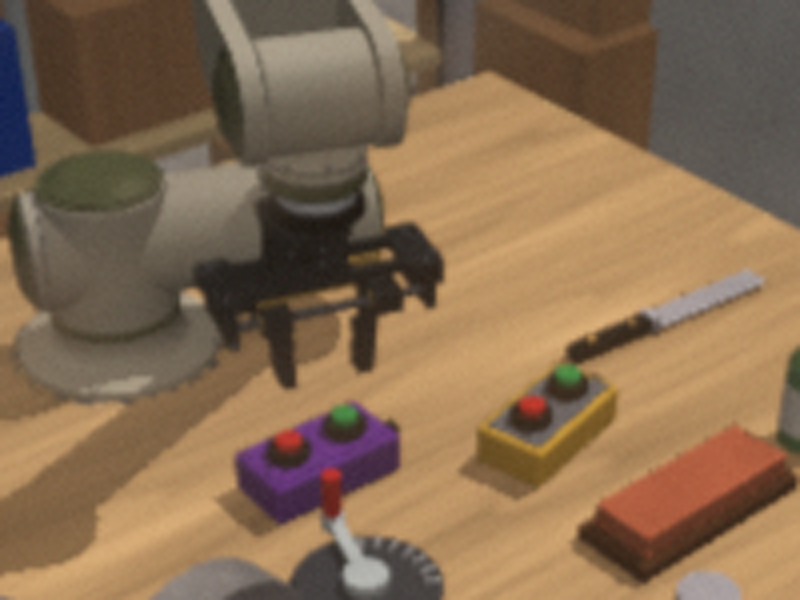

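The fingertips at (288,382) and (363,367) in the crop have their midpoint exactly where a +37 mm offset predicts, and they straddle the knob at (331,490) laterally. I'll lower to a reported z of about 0.086, which is about 0.123 true.

Emit:
move_arm(
  steps=[
    [[0,0,0,0.05,0,-0.3,0.4],[0,0,0,0.05,0,-0.6,0.4],[0,0,0,0.05,0,-0.9,0.4],[0,0,0,0.05,0,-1.2,0.4],[0,0,0,0.05,0,-1.4,0.4],[0,0,0,0.05,0,-1.6,0.4],[0,0,0,0.05,0,-1.8,0.4],[0,0,0,0.05,0,-2.0,0.4],[0,0,0,0.05,0,-2.0,0.4],[0,0,0,0.05,0,-2.0,0.4]],
  ],
)

```text
time_s: 15.3
tcp_pos: [0.5067, -0.0714, 0.1432]
ee_rot: [180.0, -0.0, 163.2]
wrist_force: [0.3, 0.2, -0.2]
opening: 0.0528
grip_force: 0.0
```

Emit:
move_arm(
  steps=[
    [[0,0,0,0,0,-0.2,0.4],[0,0,0,0,0,-0.4,0.4],[0,0,0,0,0,-0.6,0.4],[0,0,0,0,0,-0.8,0.4],[0,0,0,0,0,-1.0,0.4],[0,0,0,0,0,-1.2,0.4],[0,0,0,0,0,-1.3,0.4],[0,0,0,0,0,-1.4,0.4],[0,0,0,0,0,-1.4,0.4],[0,0,0,0,0,-1.4,0.4]],
  ],
)

```text
time_s: 16.13
tcp_pos: [0.5068, -0.0715, 0.0874]
ee_rot: [180.0, 0.0, 163.2]
wrist_force: [-0.8, 0.1, 0.2]
opening: 0.0529
grip_force: 0.0
```

Run:
```python
from h import *
s=get_state(); print(s['tcp_pos'],s['wrist_force'])
im,d=grab('scene')
c=im[120:240,170:330]; cv2.imwrite('pics/knob2.png',cv2.resize(c[...,::-1],None,fx=5,fy=5,interpolation=cv2.INTER_CUBIC))
```

```text
[ 0.50678896 -0.07146488  0.08735813] [-0.7929709   0.11216939  0.23211092]
```

View pics/knob2.png

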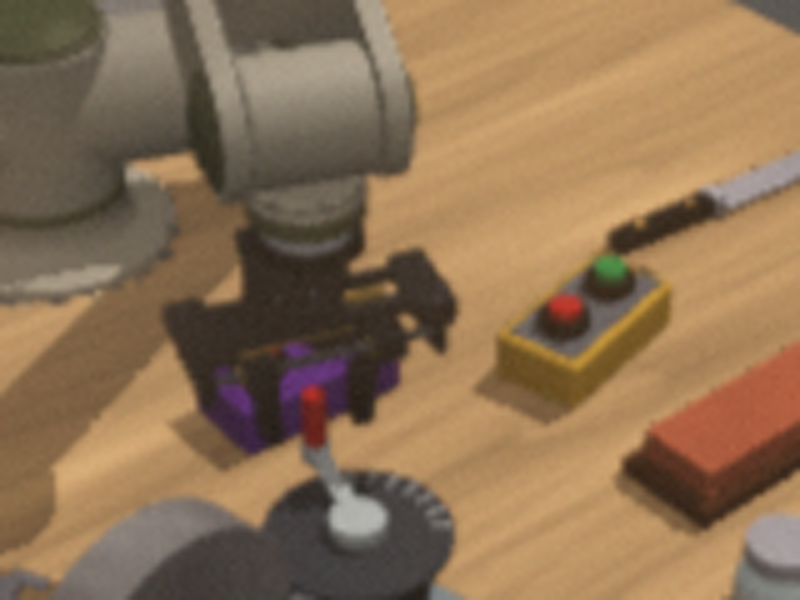

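The fingers at (268,400) and (362,385) straddle the red knob at (313,415). I'll close the grip.

Emit:
move_arm(
  steps=[
    [[0,0,0,0,0,0,0.5],[0,0,0,0,0,0,0.6],[0,0,0,0,0,0,0.7],[0,0,0,0,0,0,0.8],[0,0,0,0,0,0,0.9],[0,0,0,0,0,0,1],[0,0,0,0,0,0,1],[0,0,0,0,0,0,1],[0,0,0,0,0,0,1],[0,0,0,0,0,0,1]],
  ],
  grip_force=30,
)

```text
time_s: 17.02
tcp_pos: [0.5065, -0.0721, 0.0874]
ee_rot: [-179.9, -0.0, 163.2]
wrist_force: [-1.9, -4.1, 1.3]
opening: 0.0171
grip_force: 30.0
```

Run:
```python
import numpy as np
k=np.array([.5068,-.0715]); pv=np.array([.588,-.098]); r=k-pv; print(np.hypot(*r), np.degrees(np.arctan2(r[1],r[0])))
r=r/np.hypot(*r)*.085
for a in range(0,63,6):
    t=-np.radians(a); R=np.array([[np.cos(t),-np.sin(t)],[np.sin(t),np.cos(t)]]); print(a,((R@r-r)/.04).round(2))
```

```text
0.08541481136196456 161.92566405760755
0 [0. 0.]
6 [0.08 0.21]
12 [0.18 0.41]
18 [0.3  0.59]
24 [0.44 0.76]
30 [0.6  0.92]
36 [0.77 1.06]
42 [0.96 1.18]
48 [1.16 1.28]
54 [1.37 1.36]
60 [1.58 1.42]
```

Emit:
move_arm(
  steps=[
    [[0,0,-3,0.04,0.11,0,1],[0,0,-6,0.08,0.21,0,1],[0,0,-9,0.13,0.31,0,1],[0,0,-12,0.18,0.41,0,1],[0,0,-15,0.24,0.5,0,1],[0,0,-18,0.3,0.59,0,1],[0,0,-21,0.37,0.68,0,1],[0,0,-24,0.44,0.76,0,1],[0,0,-27,0.52,0.84,0,1],[0,0,-30,0.6,0.92,0,1]],
  ],
)

```text
time_s: 17.85
tcp_pos: [0.5303, -0.0344, 0.0874]
ee_rot: [-179.9, -0.1, 133.0]
wrist_force: [-4.4, -3.1, 1.3]
opening: 0.0172
grip_force: 30.0
```

Emit:
move_arm(
  steps=[
    [[0,0,-3,0.08,0.07,0,1],[0,0,-6,0.17,0.14,0,1],[0,0,-9,0.26,0.2,0,1],[0,0,-12,0.36,0.26,0,1],[0,0,-15,0.46,0.31,0,1],[0,0,-18,0.56,0.36,0,1],[0,0,-20,0.63,0.39,0,1],[0,0,-22,0.7,0.41,0,1],[0,0,-24,0.77,0.44,0,1],[0,0,-24,0.77,0.44,0,1]],
  ],
)

```text
time_s: 18.68
tcp_pos: [0.5609, -0.0159, 0.0874]
ee_rot: [-179.9, -0.1, 109.1]
wrist_force: [-4.4, 2.5, 4.2]
opening: 0.0172
grip_force: 30.0
```

Run:
```python
from h import *
s=get_state(); print(s['tcp_pos'],s['wrist_force'],s['opening'],s['grip_force'])
pv=np.array([.588,-.098]); r=np.array(s['tcp_pos'])[:2]-pv; a=np.arctan2(r[1],r[0]); print('r',np.hypot(*r),'feed',np.radians(161.93)-a, np.radians(162.8)-a)
im,d=grab('scene')
c=im[120:240,170:330]; cv2.imwrite('pics/adv.png',cv2.resize(c[...,::-1],None,fx=5,fy=5,interpolation=cv2.INTER_CUBIC))
```

```text
[ 0.56093478 -0.01593645  0.08737508] [-4.36799411  2.45441817  4.20708553] 0.01719765682091138 30.00064325518906
r 0.08641152530054483 feed 0.9368409158829532 0.9520252803753042
```

View pics/adv.png

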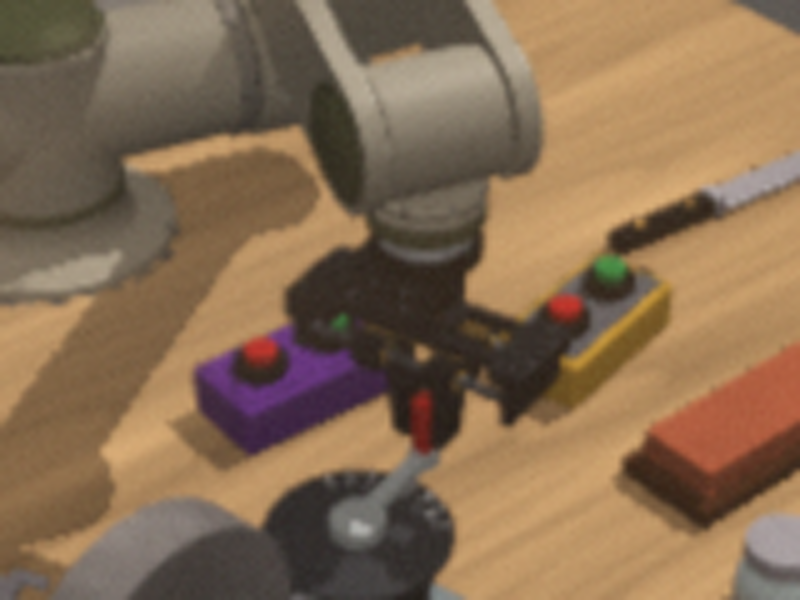

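The knob at (422,420) is gripped and the lever has followed to about 0.945 rad. It needs another 6° to reach the fourth notch.

Emit:
move_arm(
  steps=[
    [[0,0,-1,0.035,0.01,0,1],[0,0,-2,0.07,0.02,0,1],[0,0,-3,0.1,0.03,0,1],[0,0,-4,0.14,0.04,0,1],[0,0,-5,0.17,0.05,0,1],[0,0,-6,0.21,0.06,0,1],[0,0,-6,0.21,0.06,0,1],[0,0,-6,0.21,0.06,0,1],[0,0,-6,0.21,0.06,0,1],[0,0,-6,0.21,0.06,0,1]],
  ],
)

```text
time_s: 19.57
tcp_pos: [0.5695, -0.0134, 0.0874]
ee_rot: [-180.0, -0.1, 103.2]
wrist_force: [-2.2, 5.2, 2.1]
opening: 0.0171
grip_force: 30.0
```

Emit:
move_arm(
  steps=[
    [[0,0,0,0,0,0,1],[0,0,0,0,0,0,1],[0,0,0,0,0,0,1],[0,0,0,0,0,0,1],[0,0,0,0,0,0,1],[0,0,0,0,0,0,1],[0,0,0,0,0,0,1],[0,0,0,0,0,0,1],[0,0,0,0,0,0,1],[0,0,0,0,0,0,1]],
  ],
)

```text
time_s: 20.4
tcp_pos: [0.5695, -0.0134, 0.0874]
ee_rot: [-180.0, -0.1, 103.2]
wrist_force: [-1.3, 4.4, 3.3]
opening: 0.017
grip_force: 30.0
```

Run:
```python
from h import *
s=get_state(); print(s['tcp_pos'],s['wrist_force'],s['opening'],s['grip_force'])
pv=np.array([.588,-.098]); r=np.array(s['tcp_pos'])[:2]-pv; a=np.arctan2(r[1],r[0]); print('r',np.hypot(*r),'feed',np.radians(161.93)-a, np.radians(162.8)-a)
t=np.array(s['tcp_pos'])[:2]-[.5065,-.0721]; print('feed by chord',2*np.arcsin(np.hypot(*t)/.17))
im,d=grab('scene'); P=pts(d,*load('scene')[2:]); hsv=cv2.cvtColor(im,cv2.COLOR_RGB2HSV); m=((hsv[...,0]<5)|(hsv[...,0]>174))&(hsv[...,1]>150)&(abs(P[...,2]-.14)<.03)&(np.hypot(P[...,0]-.57,P[...,1]+.014)<.05)
print('knob seen',m.sum(),np.median(P[m],0))
```

```text
[ 0.56950811 -0.01343146  0.0874464 ] [-1.25093734  4.39926408  3.277814  ] 0.01697254279358632 29.999941661953926
r 0.08656666946566773 feed 1.0401420338036274 1.0553263982959784
feed by chord 1.0620789405967954
knob seen 41 [ 0.57206761 -0.02108743  0.14600596]
```

```bash
python3 -c "from workcell import hand_in; print(hand_in())"
```

```text
the job is handed in; nothing more can be done
None
```

I pressed the green start button fully and let it come back up. I then advanced the feed lever to the fourth click (about 1.05 rad by three estimates) and handed the job in with the fingers still gripping the knob; hand-in gave no verdict.

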